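# Dip the pug mill's gearbox oil and hold the dipstick up to be read

## Robot

A 6-joint arm with a two-finger parallel gripper is mounted at the origin on the work surface. World frame = base frame: x ahead of the robot, y to its left, z up, the work surface at z = 0. Lengths are in m, angles in rad, forces in N, time in s.
With the tool pointing down it reaches from about 0.25 to 0.775 m from the base axis. Payload 4 kg.
Tool frame: the origin (TCP) lies between the finger pads; the fingertips stand 14 mm ahead of it and the grasp point (between the pads) lies 5 mm behind it; z points along the fingers, y is the line along which they close (so a half turn about z gives the same grasp; the last joint's range is limited). The gripper opens to 85 mm and grips with 20 to 120 N. Pads are 22 mm wide; open, the fingers measure 114 mm over their backs; the gripper's body (76 mm by 85 mm) begins 54 mm behind the grasp point. The pads swing forward as they close: fully open they stand 13 mm farther back than shut.
Start: joints at [1.132, 0.087, 1.371, -0, 1.684, -0.103], TCP at [0.181, 0.519, 0.245] pointing down, gripper open.
Joint ranges: [-3.1, 3.1], [-0.76, 2.03], [0.27, 2.55], [-1.08, 4.22], [0.17, 2.65], [-2.57, 2.57]. Speed limits (rad/s): [2.79, 2.79, 3.14, 3.14, 3.14, 3.14].

## Interface

Orientations are given as a unit quaternion [w, x, y, z].
In Python, from station import ctrl gives the robot as it stands. The module is installed in compiled form; this text tells all that it offers.
- The arm moves only by the tool play_rows, never from a script. Its argument "motion" is a list that holds one entry, the list of rows, each a list of 7 numbers: the turn, a rotation vector about the tool's x, y, z in rad, then the shift along the tool's x, y, z in mm, then the finger opening in mm, from 0 to 85.4. A call has 1 to 8 rows; each row shifts and turns the commanded pose from where the row before left it, along the tool's axes as they then stand; what a row does not reach is not made up. A row lasts 1/12 s, in which the tool goes at most 41.7 mm and 7.16 degrees, less where a joint would pass 70% of its speed; a pose out of reach is approached as far as the arm can. A call with a gripper value outside its range is refused whole. The fingers move at their own pace and stop on an object; "grip_force" is the grip in N (left out, the last holds). Time passes only in rows, so rows that do not move let the fingers close. It gives the time, the measured TCP pose, the force, the opening and the grip force at its end, in the units of the state.
- ctrl.get_obs(): the state, without advancing time (a new reading comes with each control period).
- ctrl.get_image(name): name is "scene" or "top" or "wrist"; returns the picture (480x640x3 uint8, red, green, blue); there is no depth.
- ctrl.camera_params(name): a dict with "fx", "fy", "cx", "cy" (pixels), "R" (3x3) and "t" (3): a world point X has camera coordinates R X + t; the wrist camera has in their place "hand_eye" (4x4, takes a point from camera to tool coordinates, whose origin is the TCP and whose axes are the flange's). Camera axes: x right, y down, z forward; pixel columns grow to the right and rows downward; lengths in m; the calibration is good to about 2 mm. A picture is of the moment at which its call begins: read the wrist's pose just before it. camera_params takes no time and is no camera call.
- ctrl.hand_in(): hands the job in; it is judged then, once.
The state is a dict: "clock": time; "q": joint angles; "joint_vel": joint speeds; "joint_efforts": joint torques, N m; "eef_pos": TCP position; "ee_rot": TCP orientation; "contact_force": force on the tool from outside, world axes, zero at the start; "torque": the same for the moment, N m; "finger_gap": opening from 0.0 (shut) to 1.0 (fully open); "grip_force": force on a finger pad.
Only numpy, scipy, OpenCV 4.12 (cv2) and the standard library are available. Lean on these libraries where they do the work, as an engineer would, in place of code of your own. Each camera call takes 0.05 s, during which the arm holds its last target. There are 200 camera calls.

## Task

The oil dipstick of the pug mill's gearbox has been wiped and lies in the wooden tool rest: take it by its grip and push it down the slanting dipstick tube on the gear case until its collar stops on the tube's mouth, leave it home for a moment, then draw it right out again. Bring it away from the mill, over the open bench on the tube's side, and hold it level and still there, at least 15 cm above the bench top, so that the marks at its tip can be read; finish while still holding it there. Keep the clean dipstick off the bench top, and leave the other tools in the rest and the tub and jar on the bench where they are.

Things in the scene. Friction and masses are not known exactly. Their poses are not given: they have to be found in the camera images.
- dipstick: Loose steel dipstick, about 85 g, lying level in one notch of the rest, axis 60 mm up. Origin on its axis at the collar face that seats on the tube; x axis along the rod to the tip. Rod 8 mm in diameter, x = 0 to 130 mm, dark marks near the tip; collar 26 mm in diameter, x = 0 to -6 mm; round ribbed aluminium grip 20 mm in diameter, x = -12 to -68 mm, then a small wire loop. Its roll does not matter.
- dipstick_tip (a point): The tip of the dipstick rod (slightly pointed), on the axis 130 mm from the collar face. Axes as those of dipstick. Centre of mass of the dipstick: about 100 mm back from here.
- dipstick_grip (a point): Centre of the dipstick's ribbed grip, on the axis 40 mm behind the collar face (170 mm behind the tip). Axes as those of dipstick. At the start collar and grip stand out beyond one side of the rest, nothing under or beside the grip.
- guide_tube: Fixed steel dipstick tube. Origin: centre of its mouth, 171 mm above the bench; z axis out of the mouth along the tube, 40 degrees above level, away from the mill. 20 mm outside, bore 12 mm (2 mm of play round the rod), its last 10 mm flaring to 19 mm inside, 28 mm outside. Straight bore from 10 to 85 mm down, hollow case below: the 130 mm rod goes in whole and the collar stops flat on the mouth.
- pug_mill: Fixed bench pug mill, origin on the bench under the middle of its grey gear case (170 x 150 mm, 159 mm high). The tube comes out of the case's sloping cover on the +y side, its mouth at y = 101 mm, z = 171 mm; nothing else lies beyond y = 85 mm. Motor on the +x side, 330 mm out, up to 200 mm high; chamber, hopper (up to 320 mm high, from y = -110 mm on) and steel barrel on the -y side.
- tool_rest: Fixed beech tool rest, origin under its middle: board 120 x 190 x 12 mm, two notched cheeks 12 mm thick across it at x = +-45 mm, 70 mm high; three notches 12 mm wide and 14 mm deep at y = -60, 0 and +60 mm. Tools lie in them along its x axis, the dipstick with its collar face at x = -55 mm, its tip at x = +75 mm. The other tools end at x = -61 mm, beside the collar.
- loop_tool: Loop tool with a round wooden handle 10 mm in diameter and a wire loop, 152 mm long, in one notch of the rest. Origin on its axis, 6 mm from the handle's end. Leave it alone.
- wood_tool: Wooden modelling tool, 10 mm in diameter, 161 mm long, in another notch. Origin on its axis, 6 mm from its end. Leave it alone.
- tub: Clear plastic tub, 110 mm across, 75 mm high, loose on the bench; origin under its middle. Leave it alone.
- jar: White jar with a dark lid, 68 mm across, 85 mm high, loose on the bench; origin under its middle. Leave it alone.
Not all that is in view belongs to the job. There is more than one size of the dipstick; the one meant has the size given above.

How it is judged:
On the way, in this order (a step that is already met when the one before it is completed fails the run):
1. the dipstick is in the fingers and lifted clear of the tool rest (contact force between dipstick and the fingers above 1 N and contact force between dipstick and tool_rest below 0.1 N and height (world z) of dipstick_grip above 0.09 m), for 0.1 s.
2. the dipstick is fully down the tube, its collar stopped on the mouth (z of dipstick in the frame of guide_tube below 0.003 m and distance between dipstick and guide_tube below 0.006 m and angle between the x axis of dipstick and the z axis of guide_tube, either way round below 0.09 rad), for 0.2 s.
3. the dipstick is drawn right out of the tube (z of dipstick_tip in the frame of guide_tube above 0.02 m and contact force between dipstick and the fingers above 1 N), for 0.1 s.
At the end, for the whole second after the job is handed in: The fingers alone hold the dipstick (it touches neither mill nor rest); tip and grip both at y above 120 mm in the mill's frame (19 mm or more beyond the tube's mouth) and 140 mm or more above the bench; rod level within 8.5 degrees; at rest (below 30 mm/s, 0.2 rad/s) (all of step 3 and contact force between dipstick and pug_mill below 0.1 N and contact force between dipstick and tool_rest below 0.1 N and y of each of dipstick_tip, dipstick_grip in the frame of pug_mill above 0.12 m and height (world z) of each of dipstick_tip, dipstick_grip above 0.14 m and angle between dipstick's own x axis and vertical between 1.42 and 1.72 rad and linear speed of dipstick below 0.03 m/s and angular speed of dipstick below 0.2 rad/s); the arm keeps its last pose, push and grip.
It fails at once if the wiped dipstick touches the bench top (height (world z) of dipstick_tip below 0.01 m or height (world z) of dipstick below 0.016 m or height (world z) of dipstick_grip below 0.014 m).
It fails at once if another tool is moved in the rest (distance of any of loop_tool, wood_tool from where it was at the start of the episode above 0.02 m).
It fails at once if the tub or the jar is moved (distance of any of tub, jar from where it was at the start of the episode above 0.03 m).
It also fails if it takes over 48 s, if anything falls off the work surface, if the arm or the gripper's body presses on something with over 40 N, if the wrist force passes 120 N, or if a joint passes its speed limit or range.

## Working session

There is one attempt and no reset: what is moved stays moved. The work goes in short steps, Python scripts to look and compute and a tool call to move; the robot and the scene stay as the last step left them, time stands still between calls to the robot, and variables do not carry over. Pictures are saved under pics/ and viewed, at most 10 in all, crops included, and the job is handed in when it is done.

Besides the shell and the picture viewer there is one more tool, called after "Call:" by a JSON object that holds its "api" and its "payload". play_rows: Moves the arm, as the interface text tells. Its arguments: {"type":"object","properties":{"motion":{"type":"array"},"grip_force":{"type":"number"}},"required":["motion"]}

```bash
mkdir -p pics; python3 - <<'E'
from station import ctrl
import cv2,numpy as np
o=ctrl.get_obs();print({k:np.round(v,3).tolist() for k,v in o.items()})
for n in ["scene","top"]:
    im=ctrl.get_image(n);cv2.imwrite(f"pics/{n}0.png",im[:,:,::-1]);p=ctrl.camera_params(n);print(n,{k:np.round(v,4).tolist() for k,v in p.items()})
print(ctrl.camera_params("wrist"))
E
```

```text
{'clock': 0.0, 'q': [1.132, 0.088, 1.372, 0.0, 1.684, -0.103], 'joint_vel': [0.001, -0.0, 0.0, 0.001, -0.0, -0.001], 'joint_efforts': [0.0, -35.187, -31.327, 0.0, 0.011, -0.0], 'eef_pos': [0.181, 0.519, 0.244], 'ee_rot': [-0.0, 0.167, 0.986, -0.001], 'contact_force': [0.662, 0.474, -0.599], 'torque': [0.037, 0.004, 0.05], 'grip_force': 0.0, 'finger_gap': 0.997}
scene {'fx': 516.686, 'fy': 516.686, 'cx': 313.7875, 'cy': 235.5904, 'R': [[0.7282, 0.6852, 0.0166], [0.4607, -0.4714, -0.752], [-0.5074, 0.5553, -0.659]], 't': [-0.4133, -0.0957, 1.5228]}
top {'fx': 536.5897, 'fy': 536.5897, 'cx': 316.3275, 'cy': 239.6944, 'R': [[0.0117, -0.9999, 0.01], [-0.9876, -0.0131, -0.1561], [0.1563, -0.008, -0.9877]], 't': [0.0571, 0.5343, 1.1562]}
{'fx': 427.51364217180924, 'fy': 427.51364217180924, 'cx': 324.29241599839827, 'cy': 237.59309052111578, 'hand_eye': array([[ 7.03210172e-04, -9.61316041e-01, -2.75446864e-01,
         7.04873310e-02],
       [ 9.99999678e-01,  7.82490503e-04, -1.77931693e-04,
         3.63851357e-04],
       [ 3.86583146e-04, -2.75446650e-01,  9.61316282e-01,
        -1.27624634e-01],
       [ 0.00000000e+00,  0.00000000e+00,  0.00000000e+00,
         1.00000000e+00]])}
```

View pics/top0.png

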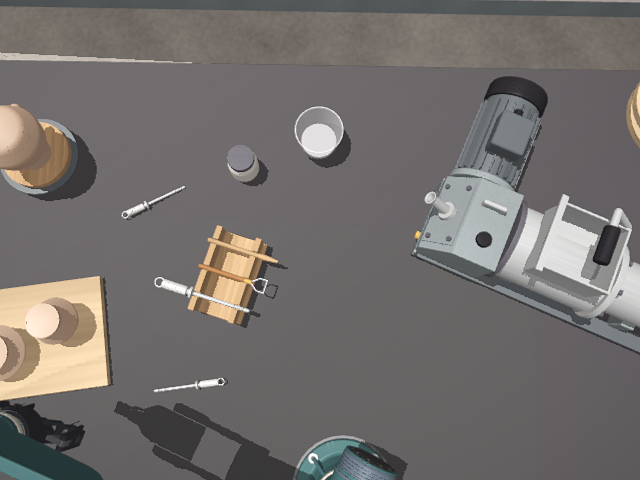

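View pics/scene0.png

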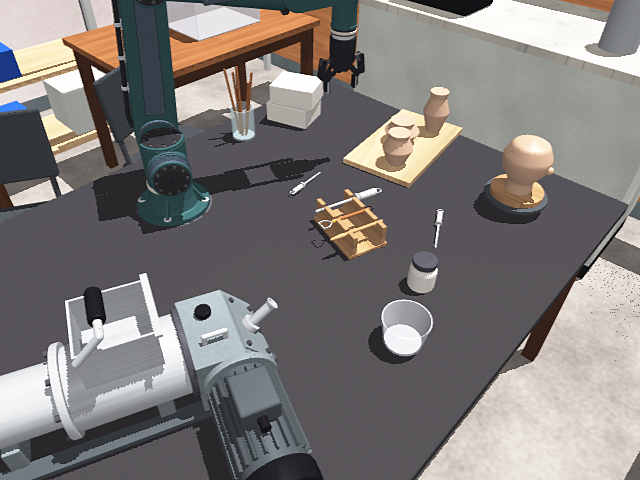

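Top view: the candidates are the dipstick in the rest (grip near 172,286, tip near 248,311) and two smaller look-alikes lying on the bench (150,202 and 190,384). I choose the one in the rest, since it lies in a notch and is the longest. The tube mouth is near (431,198). In the scene view the dipstick grip is near (370,193) and the mouth near (272,304). Next is a close composite.

```bash
python3 - <<'E'
import cv2,numpy as np
t=cv2.imread("pics/top0.png");s=cv2.imread("pics/scene0.png")
def c(im,x,y,w=100,h=75): return cv2.resize(im[y:y+h,x:x+w],(400,300),interpolation=cv2.INTER_CUBIC)
cv2.imwrite("pics/crop1.png",np.vstack([np.hstack([c(t,150,250),c(t,405,170)]),np.hstack([c(s,300,175),c(s,205,280)])]))
E
```

```text
(no output)
```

View pics/crop1.png

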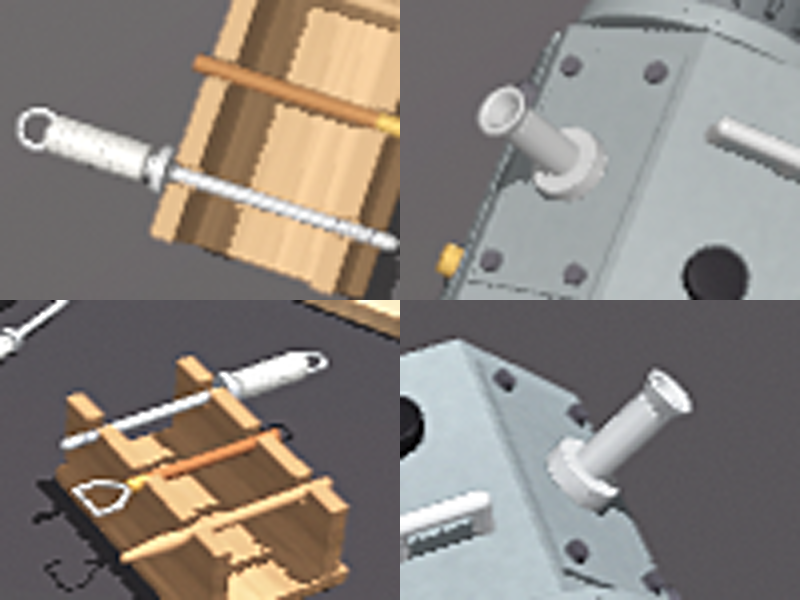

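The dipstick in the rest is confirmed, with a ribbed grip, collar and long rod: collar (189,291) and tip (248,310) in the top view. The tube mouth centre is at (430.7,197.5) in top and (273,302.7) in scene.

```bash
cat > h.py <<'E'
from station import ctrl
import numpy as np, cv2
from scipy.spatial.transform import Rotation as Ro
def pose():
    o=ctrl.get_obs();q=o['ee_rot'];return np.array(o['eef_pos']),Ro.from_quat([q[1],q[2],q[3],q[0]]).as_matrix()
def ray(n,u,v,po=None):
    p=ctrl.camera_params(n);d=np.array([(u-p['cx'])/p['fx'],(v-p['cy'])/p['fy'],1])
    if n=='wrist':
        P,R=po;H=np.array(p['hand_eye']);return P+R@H[:3,3],R@H[:3,:3]@d
    R=np.array(p['R']);return -R.T@np.array(p['t']),R.T@d
def onz(n,u,v,z,po=None):
    c,d=ray(n,u,v,po);return c+d*(z-c[2])/d[2]
def tri(*rs):
    A=0;b=0
    for c,d in rs:
        d=d/np.linalg.norm(d);M=np.eye(3)-np.outer(d,d);A=A+M;b=b+M@c
    x=np.linalg.solve(A,b);return x,[float(np.linalg.norm(np.cross(x-c,d/np.linalg.norm(d)))) for c,d in rs]
E
python3 - <<'E'
from h import *
np.set_printoptions(precision=4,suppress=True)
c=onz('top',189.2,291.4,.06);t=onz('top',247.9,310.4,.06);g=onz('top',173.6,285.6,.06)
print(c,t,g,np.linalg.norm(t-c),np.degrees(np.arctan2(*(t-c)[1::-1])))
print('tri grip',tri(ray('top',173.6,285.6),ray('scene',300+272/4,175+75/4)))
print('tip',tri(ray('top',247.9,310.4),ray('scene',300+68/4,175+144/4)))
print('mouth',tri(ray('top',430.7,197.5),ray('scene',273,302.7)),onz('top',430.7,197.5,.171),onz('scene',273,302.7,.171))
b=tri(ray('top',405+170/4,170+163/4),ray('scene',205+183/4,280+177/4));print('flange',b)
m=onz('top',430.7,197.5,.171);print(np.degrees(np.arctan2(*(m-b[0])[1::-1])))
a=onz('top',415,255,.01);e=onz('top',640,352,.01);print('plate',a,e,np.degrees(np.arctan2(*(a-e)[1::-1])))
for n,p in dict(tub=(319,140),jar=(243,168)).items(): print(n,onz('top',*p,0.03))
E
```

```text
[0.414  0.3371 0.06  ] [0.3748 0.2092 0.06  ] [0.4261 0.3714 0.06  ] 0.13376089297215332 -107.02749057158624
tri grip (array([0.4268, 0.3724, 0.0593]), [0.0010316912032609336, 0.0010316912032609575])
tip (array([0.3765, 0.211 , 0.0599]), [0.0023912299922526593, 0.0023912299922526576])
mouth (array([ 0.6042, -0.1633,  0.17  ]), [0.00242420981407737, 0.002424209814077301]) [ 0.6024 -0.1649  0.171 ] [ 0.6065 -0.1621  0.171 ]
flange (array([ 0.586 , -0.2079,  0.1279]), [0.0017741437116421028, 0.001774143711642272])
69.18516134631307
plate [ 0.5062 -0.1625  0.01  ] [ 0.2944 -0.6618  0.01  ] 67.0233178843723
tub [0.7699 0.0602 0.03  ]
jar [0.7001 0.2343 0.03  ]
```

```bash
cat >> h.py <<'E'
def ori(az,th,pitch=0):
    # az azimuth of rod (collar->tip) deg, th hand lean behind perpendicular, pitch rod down
    a=np.radians(az);t=np.radians(th-pitch);h=np.array([np.cos(a),np.sin(a),0]);k=np.array([0,0,1.])
    z=h*np.sin(t)-k*np.cos(t);x=-h*np.cos(t)-k*np.sin(t);return np.column_stack([x,np.cross(z,x),z])
def plan(P,R):
    p,Rc=pose();rv=Ro.from_matrix(Rc.T@R).as_rotvec();print('at',p.round(4),'rot',rv.round(3),'rows',round(np.linalg.norm(rv)/.125,1),'shift in CURRENT axes mm',(Rc.T@(P-p)*1e3).round(1),'in TARGET axes',(R.T@(P-p)*1e3).round(1))
E
python3 - <<'E'
from h import *
R=ori(-107,20);G=np.array([.4265,.372,.06]);P=G+.005*R[:,2]-.11*R[:,2];print(P);plan(P,R)
E
```

```text
[0.43699969 0.40634293 0.15866773]
at [0.1811 0.5189 0.2443] rot [ 0.265 -0.276  1.515] rows 12.5 shift in CURRENT axes mm [-278.7  -21.8   85.6] in TARGET axes [ -1.6 277.6  91.7]
```

Call:
{"api": "play_rows", "payload": {"motion": [[[0, 0, 0, -35, -3, 0, 60], [0, 0, 0, -35, -3, 0, 60], [0, 0, 0, -35, -3, 0, 60], [0, 0, 0, -35, -3, 0, 60], [0, 0, 0, -35, -3, 0, 60], [0, 0, 0, -35, -3, 0, 60], [0, 0, 0, -35, -3, 0, 60], [0, 0, 0, -34, -1, 0, 60]]], "grip_force": 80}}

```text
clock: 0.77
eef_pos: [0.4387, 0.4052, 0.2447]
ee_rot: [-0.0, 0.167, 0.986, -0.0]
contact_force: [-0.2, 0.1, -0.4]
finger_gap: 0.701
grip_force: 0.0
```

Call:
{"api": "play_rows", "payload": {"motion": [[[0.02, -0.021, 0.117, 0, 0, 0, 60], [0.02, -0.021, 0.117, 0, 0, 0, 60], [0.02, -0.021, 0.117, 0, 0, 0, 60], [0.02, -0.021, 0.117, 0, 0, 0, 60], [0.02, -0.021, 0.117, 0, 0, 0, 60], [0.02, -0.021, 0.117, 0, 0, 0, 60], [0.02, -0.021, 0.117, 0, 0, 0, 60], [0.02, -0.021, 0.117, 0, 0, 0, 60]]]}}

```text
clock: 1.43
eef_pos: [0.4371, 0.4066, 0.2446]
ee_rot: [0.067, 0.594, 0.797, -0.09]
contact_force: [0.3, -0.9, -0.3]
finger_gap: 0.699
grip_force: 0.0
```

Call:
{"api": "play_rows", "payload": {"motion": [[[0.02, -0.021, 0.117, 0, 0, 0, 45], [0.02, -0.021, 0.117, 0, 0, 0, 45], [0.02, -0.021, 0.117, 0, 0, 0, 45], [0.02, -0.021, 0.117, 0, 0, 0, 45], [0.02, -0.021, 0.117, 0, 0, 0, 45], [0, 0, 0, 0, 0, 0, 45], [0, 0, 0, 0, 0, 0, 45]]]}}

```text
clock: 2.02
eef_pos: [0.4375, 0.4066, 0.2442]
ee_rot: [0.102, 0.793, 0.585, -0.137]
contact_force: [-0.3, -0.5, 1.2]
finger_gap: 0.524
grip_force: 0.0
```

```bash
python3 - <<'E'
from h import *
R=ori(-107,20);G=np.array([.4265,.372,.06]);P=G+.005*R[:,2]-.11*R[:,2];plan(P,R)
po=pose();im=ctrl.get_image('wrist');cv2.imwrite('pics/w1.png',im[:,:,::-1]);np.save('w1.npy',np.column_stack([po[0],po[1]]))
E
```

```text
at [0.4375 0.4066 0.2442] rot [ 0.    -0.007 -0.002] rows 0.1 shift in CURRENT axes mm [28.4 -0.5 80.7] in TARGET axes [28.9 -0.4 80.5]
```

View pics/w1.png

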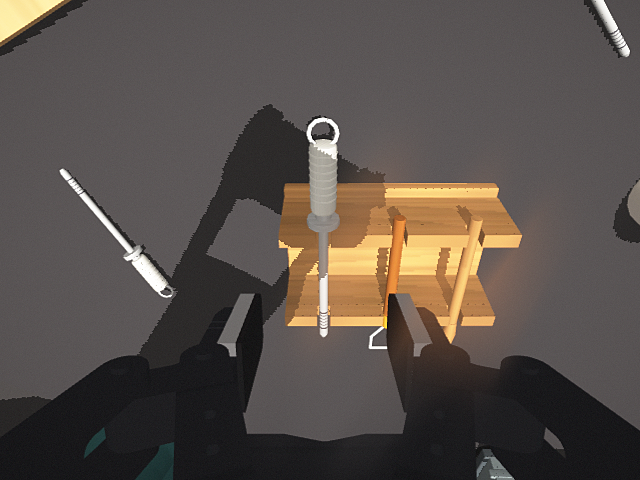

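The wrist view shows the dipstick running vertically in the image: grip rows 140–212 at column 323, collar (323,222), tip (323,334), and the loop tool at column ~398.

```bash
python3 - <<'E'
from h import *
po=pose();c=onz('wrist',323,222,.06,po);t=onz('wrist',323.5,334,.06,po);g=onz('wrist',322.8,177,.06,po)
az=np.degrees(np.arctan2(*(t-c)[1::-1]));print(c,t,g,az,np.linalg.norm(t-c),np.linalg.norm(t-g))
R=ori(az,20);h=(t-c)/np.linalg.norm(t-c);G=t-h*.168
print(G)
plan(G+.005*R[:,2]-.08*R[:,2],R);plan(G+.005*R[:,2],R)
E
```

```text
[0.41347814 0.33328687 0.06      ] [0.37559008 0.20922215 0.06      ] [0.42506393 0.37122238 0.06      ] -106.98212087372465 0.12972108816296166 0.1693863572883844
[0.42465839 0.36989667 0.06      ]
at [0.4374 0.4065 0.2447] rot [ 0.    -0.007 -0.003] rows 0.1 shift in CURRENT axes mm [ 25.9  -1.6 112. ] in TARGET axes [ 26.7  -1.5 111.8]
at [0.4374 0.4065 0.2447] rot [ 0.    -0.007 -0.003] rows 0.1 shift in CURRENT axes mm [ 25.3  -1.6 192. ] in TARGET axes [ 26.7  -1.5 191.8]
```

Call:
{"api": "play_rows", "payload": {"motion": [[[0, 0, 0, 9, -0.5, 20, 45], [0, 0, 0, 9, -0.5, 28, 45], [0, 0, 0, 8, -0.5, 32, 45], [0, 0, 0, 0, 0, 32, 45], [0, 0, 0, 0, 0, 30, 45], [0, 0, 0, 0, 0, 25, 45], [0, 0, 0, 0, 0, 15, 45], [0, 0, 0, 0, 0, 10, 45]]]}}

```text
clock: 2.73
eef_pos: [0.4232, 0.3674, 0.0536]
ee_rot: [0.102, 0.793, 0.585, -0.138]
contact_force: [-0.2, -0.8, -0.4]
finger_gap: 0.529
grip_force: 0.0
```

```bash
python3 - <<'E'
from h import *
G=np.array([.42466,.3699,.06]);R=ori(-107,20);plan(G+.005*R[:,2],R);print(ctrl.get_obs()['contact_force'])
E
```

```text
at [0.4232 0.3674 0.0536] rot [-0.001 -0.005 -0.003] rows 0.0 shift in CURRENT axes mm [ 0.4  0.7 -2. ] in TARGET axes [ 0.4  0.7 -2. ]
[-0.20542549 -0.79478024 -0.43352204]
```

Call:
{"api": "play_rows", "payload": {"motion": [[[0, 0, 0, 0, 0.7, -2, 20], [0, 0, 0, 0, 0, 0, 10], [0, 0, 0, 0, 0, 0, 10], [0, 0, 0, 0, 0, 0, 10], [0, 0, 0, 0, 0, 0, 10], [0, 0, 0, 0, 0, 0, 10]]]}}

```text
clock: 3.23
eef_pos: [0.4263, 0.3703, 0.0588]
ee_rot: [0.102, 0.794, 0.584, -0.134]
contact_force: [1.7, 1.2, 1.7]
finger_gap: 0.208
grip_force: 78.1
```

Call:
{"api": "play_rows", "payload": {"motion": [[[0, 0, 0, -3.4, 0, -9.4, 10], [0, 0, 0, -6.8, 0, -18.8, 10], [0, 0, 0, -8.5, 0, -23.5, 10], [0, 0, 0, -8.5, 0, -23.5, 10], [0, 0, 0, -8.5, 0, -23.5, 10], [0, 0, 0, -8.5, 0, -23.5, 10], [0, 0, 0, -8.5, 0, -23.5, 10], [0, 0, 0, -8.5, 0, -23.5, 10]]]}}

```text
clock: 3.9
eef_pos: [0.4244, 0.3684, 0.2395]
ee_rot: [0.102, 0.794, 0.584, -0.136]
contact_force: [1.0, 0.9, -2.1]
finger_gap: 0.206
grip_force: 78.3
```

```bash
python3 - <<'E'
from h import *
a=np.radians(67.5);zt=np.array([np.cos(np.radians(40))*np.cos(a),np.cos(np.radians(40))*np.sin(a),np.sin(np.radians(40))])
M=np.array([.6042,-.1633,.1705]);R=ori(67.5+180,20,40)
G=M+zt*(.130+.06+.038);plan(G+.005*R[:,2],R)
po=pose();im=ctrl.get_image('wrist');cv2.imwrite('pics/w2.png',im[:,:,::-1])
E
```

```text
at [0.4244 0.3684 0.2395] rot [0.002 0.689 0.093] rows 5.6 shift in CURRENT axes mm [-286.6  345.8   25.2] in TARGET axes [-206.3  369.5 -152.6]
```

View pics/w2.png

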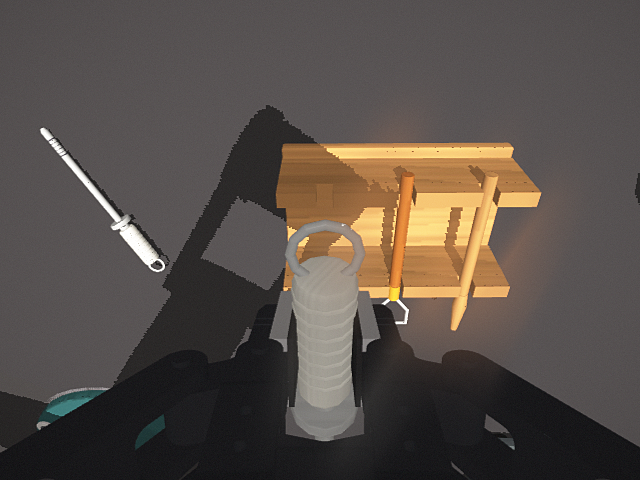

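Lifted and held square in the pads (grip column ~325); the two other tools are undisturbed. Moving to a standoff on the tube axis.

Call:
{"api": "play_rows", "payload": {"motion": [[[0, 0, 0, -10, 12, -2, 10], [0, 0, 0, -18, 22, 0, 10], [0, 0, 0, -22, 26, 2, 10], [0, 0, 0, -22, 26, 2, 10], [0, 0, 0, -22, 26, 2, 10], [0, 0, 0, -22, 26, 2, 10], [0, 0, 0, -22, 26, 2, 10], [0, 0, 0, -22, 26, 2, 10]]]}}

```text
clock: 4.62
eef_pos: [0.5606, 0.1635, 0.2827]
ee_rot: [0.101, 0.794, 0.584, -0.136]
contact_force: [0.8, -0.3, -0.8]
finger_gap: 0.206
grip_force: 78.3
```

Call:
{"api": "play_rows", "payload": {"motion": [[[0, 0, 0, -22, 26, 2, 10], [0, 0, 0, -22, 26, 2, 10], [0, 0, 0, -22, 26, 2, 10], [0, 0, 0, -22, 26, 2, 10], [0, 0, 0, -18, 26, 3, 10], [0, 0, 0, -12, 17, 3, 10], [0, 0, 0, -8, 10, 2, 10], [0, 0, 0, 0, 0, 0, 10]]]}}

```text
clock: 5.28
eef_pos: [0.6738, -0.0028, 0.3089]
ee_rot: [0.101, 0.795, 0.583, -0.137]
contact_force: [-0.8, -0.6, -1.0]
finger_gap: 0.208
grip_force: 78.3
```

Call:
{"api": "play_rows", "payload": {"motion": [[[0, 0.07, 0.01, 0, 0, 0, 10], [0, 0.1, 0.013, 0, 0, 0, 10], [0, 0.1, 0.013, 0, 0, 0, 10], [0, 0.1, 0.013, 0, 0, 0, 10], [0, 0.1, 0.013, 0, 0, 0, 10], [0, 0.1, 0.013, 0, 0, 0, 10], [0, 0.07, 0.01, 0, 0, 0, 10], [0, 0.049, 0.008, 0, 0, 0, 10]]]}}

```text
clock: 5.95
eef_pos: [0.6718, 0.0006, 0.3099]
ee_rot: [-0.097, 0.819, 0.547, 0.145]
contact_force: [-0.4, -0.4, -0.9]
finger_gap: 0.206
grip_force: 78.2
```

```bash
python3 - <<'E'
from h import *
a=np.radians(67.5);zt=np.array([np.cos(np.radians(40))*np.cos(a),np.cos(np.radians(40))*np.sin(a),np.sin(np.radians(40))])
M=np.array([.6042,-.1633,.1705]);R=ori(67.5+180,20,40)
G=M+zt*(.130+.06+.038);plan(G+.005*R[:,2],R);print(ctrl.get_obs()['q'])
S=[]
for n,(x,y) in dict(scene=(225,215),top=(340,120)).items():
    im=ctrl.get_image(n)[:,:,::-1];cv2.imwrite(f'pics/{n}2.png',im)
    w=133;S.append(cv2.resize(im[y:y+112,x:x+w],(532,448),interpolation=cv2.INTER_CUBIC)[:, :400])
cv2.imwrite('pics/c2.png',np.hstack(S))
E
```

```text
at [6.718e-01 6.000e-04 3.099e-01] rot [ 0.    -0.002  0.   ] rows 0.0 shift in CURRENT axes mm [-0.   0.2 -2.6] in TARGET axes [-0.   0.2 -2.6]
[-0.24325598  0.28522198  1.05085753  0.35243593  1.73969262  0.22087874]
```

View pics/c2.png

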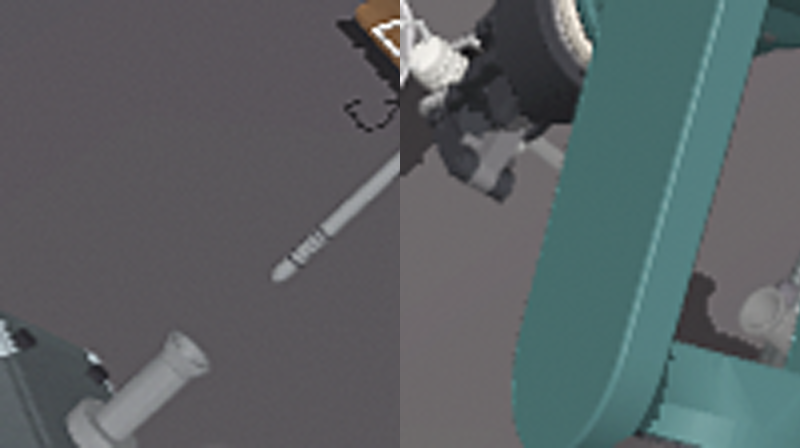

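Scene crop: tip at ≈(293.7,284), rod running up to ≈(325,254.5), mouth at ≈(272.7,303.2). The top view is blocked by the arm. The scene camera seems biased relative to top and wrist (same offset at the tip and at the mouth), so I compare differentially.

```bash
cat >> h.py <<'E'
def proj(n,X):
    p=ctrl.camera_params(n);c=np.array(p['R'])@X+np.array(p['t']);return np.array([p['fx']*c[0]/c[2]+p['cx'],p['fy']*c[1]/c[2]+p['cy']])
def axis(az,el=40):
    a,e=np.radians(az),np.radians(el);return np.array([np.cos(e)*np.cos(a),np.cos(e)*np.sin(a),np.sin(e)])
E
python3 - <<'E'
from h import *
p,R=pose();zt=axis(67.5)
# measured rod axis from tool
rod=R@np.array([-np.cos(np.radians(20)),0,np.sin(np.radians(20))]);print('rod',rod.round(3),-zt.round(3))
tip=p-.005*R[:,2]+.168*rod;print('tip',tip,proj('scene',tip),'obs 293.7 284'); q=tip-.06*rod
d=proj('scene',q)-proj('scene',tip);print('pred rod slope',d[1]/d[0],'obs',(254.5-284)/(325-293.7))
for M in ([.6024,-.1649,.171],[.6042,-.1633,.1705]):
  M=np.array(M);print('mouth px',proj('scene',M),'top',proj('top',M))
  for az in (66,67.5,69):
    b=proj('scene',M-axis(az)*.05);t=proj('top',M-axis(az)*.05);print(az,b-proj('scene',M),t-proj('top',M))
# mill yaw: case/base edges in top image
im=cv2.imread('pics/top0.png');g=cv2.cvtColor(im,cv2.COLOR_BGR2GRAY)
L=cv2.createLineSegmentDetector().detect(g[60:360,405:640])[0][:,0]
for l in L:
    n=np.hypot(l[2]-l[0],l[3]-l[1])
    if n>30:
        A=onz('top',l[0]+405,l[1]+60,.08);B=onz('top',l[2]+405,l[3]+60,.08);print((l+[405,60,405,60]).round(1),round(np.degrees(np.arctan2(*(A-B)[1::-1]))%90,1))
E
```

```text
rod [-0.295 -0.708 -0.642] [-0.293 -0.708 -0.643]
tip [ 0.6214853  -0.12084876  0.20581231] [293.14574332 283.30874691] obs 293.7 284
pred rod slope -0.9445010166176709 obs -0.9424920127795524
mouth px [270.53108495 302.38491371] top [430.67695092 197.48485406]
66 [-17.7081191   16.28900019] [13.59320014 11.18786673]
67.5 [-17.54704486  16.65384524] [13.77237757 10.75558084]
69 [-17.37314809  17.015052  ] [13.9397107  10.31851026]
mouth px [271.76729404 302.59487893] top [429.81216139 196.66238589]
66 [-17.71451488  16.28216876] [13.60688132 11.20207002]
67.5 [-17.55266177  16.64704168] [13.78604856 10.77018696]
69 [-17.37799898  17.00827579] [13.95338066 10.33352338]
[608.  218.5 568.5 202.1] 67.2
[598.  234.6 562.2 219.8] 67.5
[494.7 269.5 523.5 195.3] 66.9
[591.1 259.5 602.9 225.5] 67.5
[543.9 266.6 607.7 294.1] 66.8
[528.7 208.7 516.  246.6] 69.3
[562.5 193.8 535.9 265.7] 67.3
[567.8 205.1 605.9 221.1] 66.9
[620.8 230.2 607.8 266. ] 66.5
[438.5 248.3 494.8 270.9] 68.5
[624.  258.4 612.2 290.8] 66.3
[415.8 255.2 638.4 351.1] 67.0
[609.7 290.7 621.2 258.3] 66.9
[579.8 274.5 589.9 244.6] 68.1
[627.7 231.7 607.5 289.2] 67.0
[525.3 262.3 539.2 231.7] 63.5
[479.4 177.9 446.8 175.8] 87.0
[519.  178.  530.6 148.1] 67.0
[570.1 315.5 499.1 284.9] 67.0
[483.5 149.5 497.7 114.2] 67.2
[490.8 285.1 417.7 252.7] 66.4
[606.2 309.3 640.  323.6] 67.4
[489.9 141.8 520.9 155. ] 66.6
[520.5 219.3 501.2 262.1] 64.0
[522.4 153.3 533.1 123.1] 68.9
[638.2 354.2 410.5 255.9] 67.0
[503.2 111.4 490.6 141.1] 66.0
[534.4 146.9 517.5 190.4] 67.0
[496.7 273.  587.8 310.7] 67.8
[488.3 129.4 473.5 166.3] 67.2
[500.7  99.4 488.6 128.3] 66.4
[478.8 106.6 456.  162. ] 67.0
[472.3 162.1 498.3  98.2] 67.0
[593.1  68.9 638.1  69.6] 89.9
[479.8 180.3 451.5 250. ] 66.8
[405.6  65.7 485.6  67.2] 89.8
[526.9  67.8 575.6  68.2] 0.4
```

```bash
python3 - <<'E'
from h import *
print(tri(ray('top',430.9,197.5),ray('scene',272.2,302.5)))
M,_=tri(ray('top',430.9,197.5),ray('scene',272.2,302.5))
zt=axis(67.0);R=ori(247,20,40)
G=M+zt*(.168+.012);plan(G+.005*R[:,2],R)
E
```

```text
(array([ 0.60361638, -0.16404665,  0.17078542]), [0.0018007669974827605, 0.001800766997482814])
at [ 6.716e-01 -3.000e-04  3.090e-01] rot [-0.003  0.001  0.007] rows 0.1 shift in CURRENT axes mm [-44.7   1.1  12.7] in TARGET axes [-44.7   1.3  12.6]
```

Call:
{"api": "play_rows", "payload": {"motion": [[[0, 0, 0.007, -4, 1, 0, 10], [0, 0, 0, -8, 0, 2.5, 10], [0, 0, 0, -10, 0, 3, 10], [0, 0, 0, -10, 0, 3, 10], [0, 0, 0, -8, 0, 2.5, 10], [0, 0, 0, -4.5, 0, 1.5, 10], [0, 0, 0, 0, 0, 0, 10], [0, 0, 0, 0, 0, 0, 10]]]}}

```text
clock: 6.72
eef_pos: [0.6594, -0.0355, 0.2823]
ee_rot: [-0.096, 0.821, 0.544, 0.144]
contact_force: [-0.8, -0.3, -0.0]
finger_gap: 0.213
grip_force: 78.2
```

```bash
python3 - <<'E'
from h import *
M=np.array([.6036,-.1640,.1708]);zt=axis(67.0);R=ori(247,20,40)
G=M+zt*(.168+.012);plan(G+.005*R[:,2],R)
S=[]
for n,(x,y) in dict(scene=(225,240),top=(375,150)).items():
    im=ctrl.get_image(n)[:,:,::-1];cv2.imwrite(f'pics/{n}3.png',im)
    S.append(cv2.resize(im[y:y+90,x:x+80],(400,450),interpolation=cv2.INTER_CUBIC))
cv2.imwrite('pics/c3.png',np.hstack(S))
E
```

```text
at [ 0.6594 -0.0355  0.2823] rot [-0.002  0.     0.001] rows 0.0 shift in CURRENT axes mm [-0.7 -1.2  0.3] in TARGET axes [-0.7 -1.2  0.3]
```

View pics/c3.png

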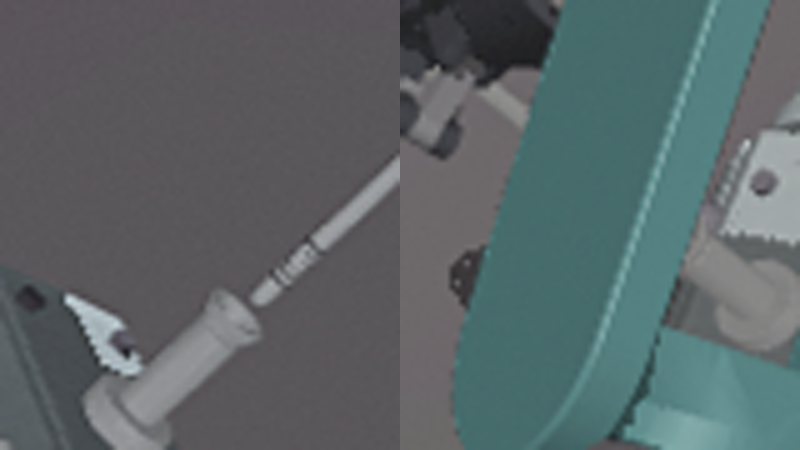

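Scene crop: the tip at (257,300) in the crop points into the flare, centre ≈(238,315), in line within about 1.5 mm. I enter slowly and watch the force.

Call:
{"api": "play_rows", "payload": {"motion": [[[0, 0, 0, -4.5, -1, 2, 10], [0, 0, 0, -5, 0, 1.8, 10], [0, 0, 0, -5, 0, 1.8, 10], [0, 0, 0, -3, 0, 1.1, 10], [0, 0, 0, 0, 0, 0, 10]]]}}

```text
clock: 7.23
eef_pos: [0.6526, -0.0486, 0.2692]
ee_rot: [-0.097, 0.821, 0.544, 0.144]
contact_force: [0.5, 0.3, -2.1]
finger_gap: 0.206
grip_force: 78.2
```

Call:
{"api": "play_rows", "payload": {"motion": [[[0, 0, 0, -3, 0, 1.1, 10], [0, 0, 0, -3, 0, 1.1, 10], [0, 0, 0, -3, 0, 1.1, 10], [0, 0, 0, 0, 0, 0, 10]]]}}

```text
clock: 7.57
eef_pos: [0.65, -0.0552, 0.2635]
ee_rot: [-0.096, 0.821, 0.544, 0.144]
contact_force: [0.2, -0.1, -1.3]
finger_gap: 0.208
grip_force: 78.1
```

```bash
cat >> h.py <<'E'
def where():
    p,R=pose();M=np.array([.6036,-.1640,.1708]);R0=ori(247,20,40)
    o=ctrl.get_obs();F=np.array(o['contact_force']);rod=R@np.array([-.9397,0,.342]);up=R@np.array([.342,0,.9397])
    tip=p-.005*R[:,2]+.168*rod;d=tip-M
    print('depth mm',np.round(d@rod*1e3,1),'off y,perp',np.round([d@R[:,1]*1e3,d@up*1e3],1),'F rod,y,perp',np.round([F@rod,F@R[:,1],F@up],1),'T tool',np.round(R.T@o['torque'],2),'rot',Ro.from_matrix(R.T@R0).as_rotvec().round(3))
E
python3 -c "
from h import *
where()"
```

```text
depth mm 16.0 off y,perp [0.2 0.2] F rod,y,perp [0.9 0.2 1. ] T tool [ 0.01 -0.24 -0.  ] rot [-0.002  0.001  0.001]
```

Call:
{"api": "play_rows", "payload": {"motion": [[[0, 0, 0, -5, 0, 1.8, 10], [0, 0, 0, -5, 0, 1.8, 10], [0, 0, 0, -5, 0, 1.8, 10], [0, 0, 0, -4, 0, 1.5, 10], [0, 0, 0, 0, 0, 0, 10]]]}}

```text
clock: 7.98
eef_pos: [0.6437, -0.0698, 0.25]
ee_rot: [-0.096, 0.821, 0.544, 0.144]
contact_force: [0.5, -0.7, -0.5]
finger_gap: 0.207
grip_force: 78.1
```

```bash
python3 -c "
from h import *
where()"
```

```text
depth mm 36.9 off y,perp [0.1 0.3] F rod,y,perp [0.7 0.7 0.1] T tool [-0.04 -0.29 -0.05] rot [-0.002  0.001  0.   ]
```

Free of contact. Continuing down.

Call:
{"api": "play_rows", "payload": {"motion": [[[0, 0, 0, -6, 0, 2.2, 10], [0, 0, 0, -8, 0, 2.9, 10], [0, 0, 0, -8, 0, 2.9, 10], [0, 0, 0, -8, 0, 2.9, 10], [0, 0, 0, -5, 0, 1.8, 10], [0, 0, 0, 0, 0, 0, 10]]]}}

```text
clock: 8.48
eef_pos: [0.6324, -0.0965, 0.2258]
ee_rot: [-0.096, 0.821, 0.544, 0.144]
contact_force: [1.3, -1.3, -1.8]
finger_gap: 0.208
grip_force: 78.2
```

```bash
python3 -c "
from h import *
where()"
```

```text
depth mm 74.7 off y,perp [0.1 0.2] F rod,y,perp [1.7 1.8 0.9] T tool [-0.03 -0.31 -0.05] rot [-0.002  0.001 -0.   ]
```

Call:
{"api": "play_rows", "payload": {"motion": [[[0, 0, 0, -6, 0, 2.2, 10], [0, 0, 0, -8, 0, 2.9, 10], [0, 0, 0, -8, 0, 2.9, 10], [0, 0, 0, -8, 0, 2.9, 10], [0, 0, 0, -6, 0, 2.2, 10], [0, 0, 0, 0, 0, 0, 10]]]}}

```text
clock: 8.98
eef_pos: [0.6208, -0.1237, 0.2012]
ee_rot: [-0.096, 0.821, 0.544, 0.143]
contact_force: [-0.9, -1.6, -1.2]
finger_gap: 0.205
grip_force: 78.1
```

```bash
python3 -c "
from h import *
where()"
```

```text
depth mm 113.2 off y,perp [0.1 0.1] F rod,y,perp [ 2.1 -0.2 -0.3] T tool [-0.05 -0.49 -0.02] rot [-0.002  0.002 -0.001]
```

Call:
{"api": "play_rows", "payload": {"motion": [[[0, 0, 0, -4, 0, 1.5, 10], [0, 0, 0, -4, 0, 1.5, 10], [0, 0, 0, -3, 0, 1.1, 10], [0, 0, 0, -2, 0, 0.7, 10], [0, 0, 0, -2, 0, 0.7, 10], [0, 0, 0, 0, 0, 0, 10]]]}}

```text
clock: 9.48
eef_pos: [0.6175, -0.1321, 0.1942]
ee_rot: [-0.097, 0.82, 0.545, 0.146]
contact_force: [-0.4, 3.3, 4.1]
finger_gap: 0.21
grip_force: 78.7
```

```bash
python3 -c "
from h import *
where()"
```

```text
depth mm 124.6 off y,perp [ 0.5 -0.1] F rod,y,perp [-4.8 -1.6 -1.3] T tool [0.19 0.52 0.07] rot [-0.    -0.003  0.003]
```

Call:
{"api": "play_rows", "payload": {"motion": [[[0, 0, 0, -2, 0, 0.7, 10], [0, 0, 0, -2, 0, 0.7, 10], [0, 0, 0, 0, 0, 0, 10], [0, 0, 0, 0, 0, 0, 10]]]}}

```text
clock: 9.82
eef_pos: [0.6175, -0.1323, 0.1942]
ee_rot: [-0.097, 0.819, 0.546, 0.149]
contact_force: [0.2, 9.9, 10.3]
finger_gap: 0.211
grip_force: 79.1
```

```bash
python3 - <<'E'
from h import *
where()
S=[]
im=ctrl.get_image('scene')[:,:,::-1];cv2.imwrite('pics/scene4.png',im);S.append(cv2.resize(im[240:330,225:325],(500,450),interpolation=cv2.INTER_CUBIC))
cv2.imwrite('pics/c4.png',S[0])
E
```

```text
depth mm 124.8 off y,perp [ 0.7 -0. ] F rod,y,perp [-13.7  -3.6  -1.9] T tool [0.53 1.72 0.16] rot [ 0.001 -0.009  0.007]
```

View pics/c4.png

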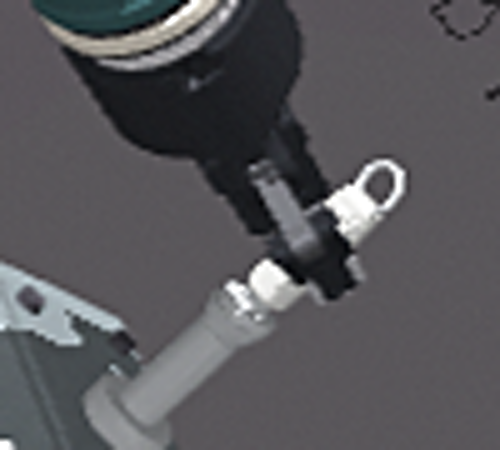

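The collar sits on the flare and the depth has stalled while the push force rises, so it is seated. I press slightly more and dwell.

Call:
{"api": "play_rows", "payload": {"motion": [[[0, 0, 0, -2, 0, 0.7, 10], [0, 0, 0, 0, 0, 0, 10], [0, 0, 0, 0, 0, 0, 10], [0, 0, 0, 0, 0, 0, 10], [0, 0, 0, 0, 0, 0, 10], [0, 0, 0, 0, 0, 0, 10]]]}}

```text
clock: 10.37
eef_pos: [0.6174, -0.1323, 0.1942]
ee_rot: [-0.098, 0.818, 0.546, 0.15]
contact_force: [2.0, 12.4, 13.4]
finger_gap: 0.202
grip_force: 79.2
```

```bash
python3 -c "
from h import *
where()"
```

```text
depth mm 124.8 off y,perp [0.7 0.1] F rod,y,perp [-18.   -2.9  -2.3] T tool [0.67 2.31 0.18] rot [ 0.002 -0.011  0.008]
```

Call:
{"api": "play_rows", "payload": {"motion": [[[0, 0, 0, 4, 0, -1.5, 10], [0, 0, 0, 6, 0, -2.2, 10], [0, 0, 0, 8, 0, -2.9, 10], [0, 0, 0, 10, 0, -3.6, 10], [0, 0, 0, 10, 0, -3.6, 10], [0, 0, 0, 10, 0, -3.6, 10], [0, 0, 0, 10, 0, -3.6, 10], [0, 0, 0, 10, 0, -3.6, 10]]]}}

```text
clock: 11.03
eef_pos: [0.6369, -0.0859, 0.2354]
ee_rot: [-0.096, 0.821, 0.544, 0.144]
contact_force: [0.0, -1.5, -0.5]
finger_gap: 0.206
grip_force: 78.4
```

```bash
python3 -c "
from h import *
where()"
```

```text
depth mm 59.7 off y,perp [0.3 0.4] F rod,y,perp [ 1.3  0.6 -0.5] T tool [-0.07 -0.35 -0.04] rot [-0.001  0.     0.002]
```

Call:
{"api": "play_rows", "payload": {"motion": [[[0, 0, 0, 12, 0, -4.4, 10], [0, 0, 0, 14, 0, -5.1, 10], [0, 0, 0, 16, 0, -5.8, 10], [0, 0, 0, 16, 0, -5.8, 10], [0, 0, 0, 16, 0, -5.8, 10], [0, 0, 0, 16, 0, -5.8, 10], [0, 0, 0, 14, 0, -5.1, 10], [0, 0, 0, 10, 0, -3.6, 10]]]}}

```text
clock: 11.7
eef_pos: [0.6734, 0.001, 0.3146]
ee_rot: [-0.096, 0.82, 0.545, 0.145]
contact_force: [-0.2, -0.7, -1.2]
finger_gap: 0.204
grip_force: 78.4
```

Call:
{"api": "play_rows", "payload": {"motion": [[[0, -0.05, 0, 0, -10, 0, 10], [0, -0.09, 0, 0, -15, 0, 10], [0, -0.1, 0, 0, -15, 0, 10], [0, -0.1, 0, 0, -15, 0, 10], [0, -0.1, 0, 0, -15, 0, 10], [0, -0.1, 0, 0, -10, 0, 10], [0, -0.1, 0, 0, 0, 0, 10], [0, -0.058, 0, 0, 0, 0, 10]]]}}

```text
clock: 12.37
eef_pos: [0.599, 0.0325, 0.3131]
ee_rot: [0.097, 0.82, 0.545, -0.146]
contact_force: [1.7, -0.4, -1.1]
finger_gap: 0.209
grip_force: 78.5
```

```bash
python3 - <<'E'
from h import *
where();p,R=pose();rod=R@np.array([-.9397,0,.342]);g=p-.005*R[:,2];tip=g+.17*rod
M=np.array([.6036,-.164,.1708]);m=np.array([np.cos(np.radians(67)),np.sin(np.radians(67)),0])
print('rod',rod,'grip',g,'tip',tip,'mill y',[.101+(x-M)@m for x in (g,tip)])
o=ctrl.get_obs();print(o['q'],o['joint_vel'])
im=ctrl.get_image('scene')[:,:,::-1];t=ctrl.get_image('top')[:,:,::-1]
cv2.imwrite('pics/c5.png',np.hstack([cv2.resize(im[150:375,200:500],(400,300)),cv2.resize(t[75:300,250:550],(400,300))]))
E
```

```text
depth mm -12.8 off y,perp [ -80.2 -147.5] F rod,y,perp [-0.3  1.7  1.1] T tool [-0.01  0.34  0.05] rot [-0.     0.701  0.005]
rod [-0.38622736 -0.92239978  0.00267538] grip [0.5996452  0.0341117  0.31783004] tip [ 0.53398654 -0.12269626  0.31828485] mill y [np.float64(0.28181751736186705), np.float64(0.1118201474633703)]
[ 0.11548537  0.32199294  0.99821014 -0.33316801  1.9784776   0.40306427] [ 0.25064922  0.27081827 -0.19016481 -0.6223531   0.27359202  0.02494485]
```

View pics/c5.png

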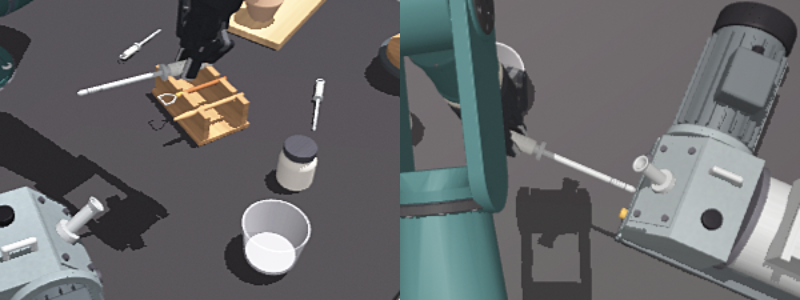

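The dipstick is out and held level (tip near crop (80,92) in scene and (635,190) in top), but the tip is still at mill y≈112 mm. I back off another 80 mm and settle.

Call:
{"api": "play_rows", "payload": {"motion": [[[0, 0, 0, 8, 0, -2.9, 10], [0, 0, 0, 15, 0, -5.5, 10], [0, 0, 0, 16, 0, -5.8, 10], [0, 0, 0, 16, 0, -5.8, 10], [0, 0, 0, 12, 0, -4.4, 10], [0, 0, 0, 8, 0, -2.9, 10], [0, 0, 0, 0, 0, 0, 10], [0, 0, 0, 0, 0, 0, 10]]]}}

```text
clock: 13.13
eef_pos: [0.6303, 0.1031, 0.3128]
ee_rot: [0.096, 0.821, 0.544, -0.145]
contact_force: [-0.1, -0.1, -2.0]
finger_gap: 0.205
grip_force: 78.4
```

Call:
{"api": "play_rows", "payload": {"motion": [[[0, 0, 0, 0, 0, 0, 10], [0, 0, 0, 0, 0, 0, 10], [0, 0, 0, 0, 0, 0, 10], [0, 0, 0, 0, 0, 0, 10], [0, 0, 0, 0, 0, 0, 10], [0, 0, 0, 0, 0, 0, 10]]]}}

```text
clock: 13.63
eef_pos: [0.6301, 0.1032, 0.3127]
ee_rot: [0.096, 0.821, 0.544, -0.145]
contact_force: [-0.9, -0.3, -1.2]
finger_gap: 0.208
grip_force: 78.4
```

```bash
python3 - <<'E'
from h import *
p,R=pose();rod=R@np.array([-.9397,0,.342]);g=p-.005*R[:,2];tip=g+.17*rod
M=np.array([.6036,-.164,.1708]);m=np.array([np.cos(np.radians(67)),np.sin(np.radians(67)),0])
print('rod',rod,'grip',g,'tip',tip,'mill y',[.101+(x-M)@m for x in (g,tip)])
print(np.abs(ctrl.get_obs()['joint_vel']).max(),proj('scene',tip),proj('top',tip),proj('scene',g+.06*rod))
im=ctrl.get_image('scene')[:,:,::-1];t=ctrl.get_image('top')[:,:,::-1]
s=proj('scene',tip).astype(int);u=proj('top',tip).astype(int);print('crop centres',s,u)
f=lambda i,c:cv2.resize(i[c[1]-50:c[1]+50,c[0]-50:c[0]+50],(400,400),interpolation=cv2.INTER_CUBIC)
cv2.imwrite('pics/c6.png',np.hstack([f(im,s),f(t,u)]))
E
```

```text
rod [-3.89158162e-01 -9.21170942e-01  3.32679007e-04] grip [0.63074743 0.10477802 0.31740625] tip [ 0.56459054 -0.05182104  0.31746281] mill y [np.float64(0.35901881614140185), np.float64(0.18901906592009482)]
0.00424320479777993 [297.01175076 209.75482072] [384.71536571 198.10382883] [347.89409047 196.60607219]
crop centres [297 209] [384 198]
```

View pics/c6.png

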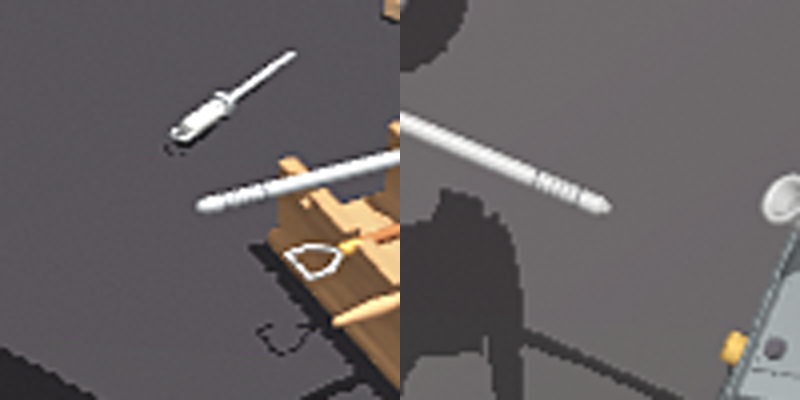

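The tip is seen at scene (296.5,210.5), against (297,209.8) predicted for a level rod, and it is still. Handing in.

```bash
python3 -c "
from station import ctrl
print(ctrl.hand_in())"
```

```text
the job is handed in; nothing more can be done
None
```

I pushed the dipstick down the tube until its collar stopped on the mouth, left it home briefly and drew it out. It is now held level and still about 0.31 m above the bench, with the tip about 190 mm out in the mill's frame. The job is handed in; hand-in gave no verdict.

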